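Interleave a separator sheet and stack the next seed dish

TASK

On the stacking tray, slide the green separator sheet off the loading deck and over the pan of seed until you feel it press lightly (about 3 N or more) and squarely against the end stop; the stop is clamped at a different setting each time, so find it by touch and do not ram it. Then set the glass dish that holds seed gently on the middle of the sheet, as the next layer, and let go. Leave the empty glass dish, the brass weight and the black board eraser where they are.

Things in the scene. Friction and masses are not known exactly. Their poses are not given: they have to be found in the camera images.
- tray: Fixed low tray, 286 x 140 mm. Origin: underside, mid-width, at the edge where the dark loading deck ends and the pan well begins. x: sliding direction, deck to stop (about world +y); z up. Deck: x -130 (open end) to 0 mm, top z = 17 mm. Well: x > 0, floor z = 4 mm. Aluminium guides along both sides: inner faces y = +63 and -63 mm, tops z = 24 mm, x -130 to 156 mm.
- well (a point): Point of the tray on the well's floor, at tray x = 66, y = 0, z = 4 mm; axes as the tray's. Past it stands the dark steel end stop: flat face toward the deck, 122 mm wide, top at tray z = 32 mm, clamped firmly with its face anywhere from tray x = 117 to 127 mm. This setting is not reported: find it by touch.
- separator: Green stiff sheet, 112 x 112 x 6 mm, 55 to 110 g; origin mid-underside, x and y along its sides, z up. Starts on the deck between the guides, askew by up to 0.06 rad; sliding takes about 0.3 to 1 N. Clear of the deck it sinks 1 mm onto the pan (underside at tray z = 16 mm). Against the stop, its origin is at tray x = 61 to 71 mm.
- seed_pan: Round aluminium pan full of dark seed (one solid piece), 99 mm across, 12 mm high, loose in the well; origin at the middle of its underside. Its flat top is 1 mm below the deck.
- dish_seed: Round glass dish with some dark seed in it (one solid piece), 60 mm across, 13 mm high, 28 to 56 g; origin at the middle of its underside, z up. Stands on the desk, left or right of the tray. Grasp it across its diameter with the fingertips.
- dish_empty: Empty round glass dish, 60 mm across, 13 mm high; origin at the middle of its underside. Stands on the desk on the other side of the tray. Not to be moved.
- board_eraser: Black board eraser, 36 x 108 x 32 mm, on the desk right of the seed counter; origin at the middle of its underside. Not to be moved.
- weight_100g: Brass 100 g weight with a knob, 23 mm across, 37 mm high, on the desk beyond the tray; origin at the middle of its underside. Not to be moved.
Things that resemble listed ones, but are neither listed nor needed, are in the scene too. What is shaped like the dish_seed but orange is not meant.

How it is judged:
By the outcome, as a careful person would: the job done as asked, in the order asked, and still so for the second after the job is handed in, with the robot touching nothing.
It also fails if it takes over 59 s, if anything falls off the work surface, if the arm or the gripper's body presses on something with over 40 N, if the wrist force passes 120 N, or if a joint passes its speed limit or range.

ROBOT

A 6-joint arm with a two-finger parallel gripper is mounted at the origin on a cart in front of the work surface, level with it; the furniture and walls round the work are solid. World frame = base frame: x ahead of the robot, y to its left, z up, the work surface at z = 0. Lengths are in m, angles in degrees, forces in N, time in s.
With the tool pointing down it reaches from about 0.4 to 0.825 m from the base axis. Payload 7 kg.
Tool frame: the origin (TCP) lies midway between the tips of the shut fingers; the grasp point (between the pads) lies 19 mm behind it; z points along the fingers, x is the direction in which the jaws open and shut, and the axes are right-handed (so a half turn about z gives the same grasp; the last joint's range is limited). The gripper opens to 88 mm and grips with 3 to 60 N. Pads are 19 mm wide; open, the fingers measure 130 mm over their backs; the gripper's body (78 mm by 193 mm) begins 47 mm behind the grasp point.
Start: joints at [-49.039, 20.546, 0.682, 0, -70.136, -16.507], TCP at [0.279, -0.614, 0.227] pointing down, gripper open.
Joint ranges: [-176.03, 176.03], [-82.01, 121.73], [-58.28, 71.71], [-173.87, 95.51], [-174.79, -0.11], [-173.66, 173.66]. Speed limits (degrees/s): [136.94, 136.94, 172.46, 180, 180, 180].

INTERFACE

Orientations are given as a 3x3 rotation matrix whose columns are the frame's x, y, z axes.
In Python, from rig import arm, viewer, job, models gives the robot as it stands.
- The arm moves only by the tool play_rows, never from a script. Its argument "deltas" is text: rows parted by semicolons, each of 6 numbers parted by spaces: the shift along the tool's x, y, z in mm, then the turn, a rotation vector about the tool's x, y, z in degrees. In form: tx ty tz rx ry rz; .... A call has 1 to 20 rows; each row shifts and turns the commanded pose from where the row before left it, along the tool's axes as they then stand; what a row does not reach is not made up. A row lasts 1/8 s, in which the tool goes at most 62.5 mm and 10.7 degrees, less where a joint would pass 70% of its speed; a pose out of reach is approached as far as the arm can. A call with a gripper value outside its range is refused whole. "gripper" is the finger opening in mm, from 0 to 87.6, set as the call begins (left out, the last holds). The fingers move at their own pace and stop on an object; "grip_force" is the grip in N (left out, the last holds). Time passes only in rows, so rows that do not move let the fingers close. It gives the time, the measured TCP pose, the force and the opening at its end, in the units of the state.
- arm.sense(): the state, without advancing time (a new reading comes with each control period).
- viewer.capture(name): name is "scene" or "top" or "wrist"; returns a dict with "img" (480x640x3 uint8, red, green, blue), "vertical_fov" (degrees; the focal length in pixels is half the picture's height over the tangent of half this angle, whatever the lens; pixels are square), "cx", "cy" (the principal point, pixels), "R" (3x3) and "t" (3): a world point X has camera coordinates R X + t. Camera axes: x right, y down, z forward; pixel columns grow to the right and rows downward; lengths in m; the calibration is good to about 2 mm. A picture is of the moment at which its call begins. There is no depth.
- job.hand_in(): hands the job in, once; it reports no verdict.
Trained networks look in a picture, given as the dict that the camera call returned (one of the last four; its "shot" number tells which), for a name from the list of things; names that differ only in an ending like _2 or _b are one class to them, and where a whole thing is asked for, a point or a joint stands for the part that bears it (a point fixed in the world has none). Each returns a list of dicts, best first, with "confidence" (0 to 1); they miss things now and then, are a little off and sometimes report something else, mostly with a low value. They report only what shows in the picture. A call takes as long as a camera call. They do not tell look-alikes from the thing itself.
- models.search_frame(thing, picture): "position" ([x, y, z] in m, in world coordinates, good to about 4 mm: the middle of the surface that is visible of it).
- models.silhouettes(thing, picture): "pixels" (480x640 bool, what is visible of it).
The state is a dict: "time": time; "joint_positions": joint angles; "qd": joint speeds; "effort": joint torques, N m; "position": TCP position; "orientation": TCP orientation; "contact_force": force on the tool from outside, world axes, zero at the start; "moment": the same for the moment, N m; "width": opening from 0.0 (shut) to 1.0 (fully open).
Only numpy, scipy, OpenCV 4.12 (cv2) and the standard library are available. Lean on these libraries where they do the work, as an engineer would, in place of code of your own. Each camera call takes 0.05 s, during which the arm holds its last target.

## Working session

There is one attempt and no reset: what is moved stays moved. The work goes in short steps, Python scripts to look and compute and a tool call to move; the robot and the scene stay as the last step left them, time stands still between calls to the robot, and variables do not carry over. Pictures are saved under pics/ and viewed, and the job is handed in when it is done.

Besides the shell and the picture viewer there is one more tool, called as name(argument=value, ...) on one line, values as JSON. play_rows: Moves the arm, as the interface text tells. Its arguments: {"type":"object","properties":{"deltas":{"type":"string"},"gripper":{"type":"number"},"grip_force":{"type":"number"}},"required":["deltas"]}

```bash
mkdir -p pics; ls
python3 - <<'E'
from rig import arm, viewer, job, models
import cv2,pickle
s=arm.sense(); print(s)
for n in ("scene","top","wrist"):
    p=viewer.capture(n); cv2.imwrite(f"pics/{n}0.png",p["img"][:,:,::-1]); print(n,p["shot"],p["vertical_fov"],p["cx"],p["cy"],p["R"],p["t"])
    pickle.dump(p,open(f"{n}0.pkl","wb"))
    if n!="wrist":
        for th in ("tray","separator","seed_pan","dish_seed","dish_empty","board_eraser","weight_100g"):
            for r in models.search_frame(th,p): print(th,r)
E
```

```text
pics
{'time': 0.0, 'joint_positions': array([-4.90388462e+01,  2.05904463e+01,  6.32808222e-01, -1.97857481e-02,
       -7.01353806e+01, -1.65068043e+01]), 'qd': array([0.09366396, 0.09406391, 0.00070431, 0.0085936 , 0.02763775,
       0.09836262]), 'effort': array([ 5.87777195e-04, -5.82728219e+01,  2.93044764e+01,  6.99717119e+00,
        6.77403106e-03, -1.44848550e-04]), 'position': array([ 0.27919409, -0.61400889,  0.22562756]), 'orientation': array([[-4.13860364e-01,  9.10340007e-01, -8.18998719e-04],
       [ 9.10338882e-01,  4.13861147e-01,  1.43887309e-03],
       [ 1.64881548e-03, -1.50073840e-04, -9.99998629e-01]]), 'contact_force': array([ 0.22837241, -0.06682127,  0.0158868 ]), 'moment': array([-0.01260393,  0.05878976,  0.02592342]), 'width': 0.9974945534045879}
scene 1 43.31898884592906 329.0317942079645 248.63384870509643 [[-0.5004911  -0.86562966 -0.01392639]
 [-0.3391245   0.21082538 -0.91681363]
 [ 0.79655711 -0.45413429 -0.39907245]] [0.20121825 0.23638592 1.20425318]
tray {'position': [0.4808, 0.049, 0.0117], 'confidence': 0.79}
separator {'position': [0.6028, -0
[... 681 characters left out ...]
919516  0.54511226  1.03449752]
tray {'position': [0.4725, -0.0464, 0.0051], 'confidence': 0.61}
separator {'position': [0.4647, -0.149, 0.0259], 'confidence': 0.56}
seed_pan {'position': [0.4686, -0.016, 0.0075], 'confidence': 0.68}
dish_seed {'position': [0.4229, -0.3773, -0.0002], 'confidence': 0.66}
dish_empty {'position': [0.439, 0.2886, 0.003], 'confidence': 0.73}
board_eraser {'position': [0.6414, -0.4216, 0.0323], 'confidence': 0.81}
wrist 3 61.41649259678229 317.8912220746481 238.73367719395318 [[-4.14039353e-01  9.10258954e-01 -2.25984507e-04]
 [ 8.75778919e-01  3.98423462e-01  2.72525283e-01]
 [ 2.48158617e-01  1.12638279e-01 -9.62148595e-01]] [ 0.67519504 -0.03344379  0.38976369]
```

View pics/scene0.png

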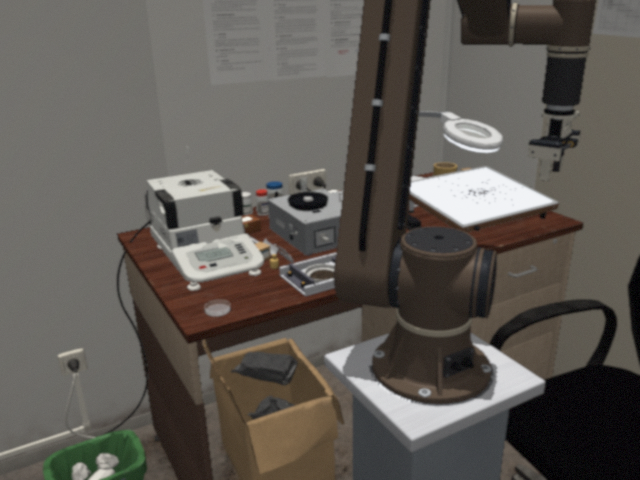

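View pics/top0.png

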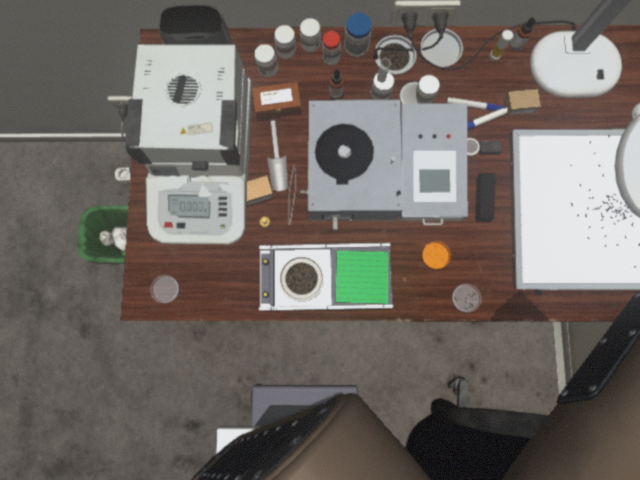

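View pics/wrist0.png

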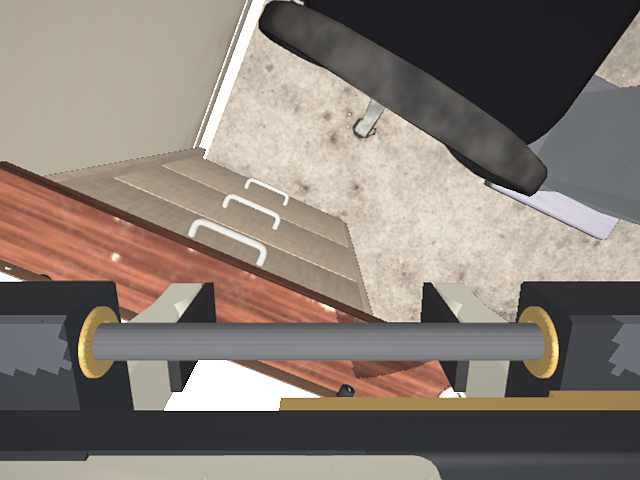

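```bash
cat > h.py <<'E'
import numpy as np, math
def cam(p):
    R=np.array(p["R"]);t=np.array(p["t"]); f=240/math.tan(math.radians(p["vertical_fov"]/2)); return R,t,f
def ray(p,u,v,z):
    R,t,f=cam(p); d=R.T@np.array([(u-p["cx"])/f,(v-p["cy"])/f,1]); c=-R.T@t
    return c+d*(z-c[2])/d[2]
def proj(p,X):
    R,t,f=cam(p); q=R@np.asarray(X)+t; return np.array([q[0]/q[2]*f+p["cx"],q[1]/q[2]*f+p["cy"]])
E
python3 - <<'E'
import pickle,cv2,numpy as np
from h import *
p=pickle.load(open("top0.pkl","rb")); im=p["img"][:,:,::-1]
c=im[205:325,250:400]; cv2.imwrite("pics/topz.png",cv2.resize(c,None,fx=5,fy=5,interpolation=cv2.INTER_CUBIC))
c=im[200:320,400:560]; cv2.imwrite("pics/topz2.png",cv2.resize(c,None,fx=5,fy=5,interpolation=cv2.INTER_CUBIC))
s=pickle.load(open("scene0.pkl","rb"))["img"][:,:,::-1]
cv2.imwrite("pics/scz.png",cv2.resize(s[160:340,130:450],None,fx=2.5,fy=2.5,interpolation=cv2.INTER_CUBIC))
R,t,f=cam(p);print(-R.T@t,f)
E
```

```text
[ 0.35156674 -0.06667139  1.11431971] 506.9539979691685
```

View pics/topz.png

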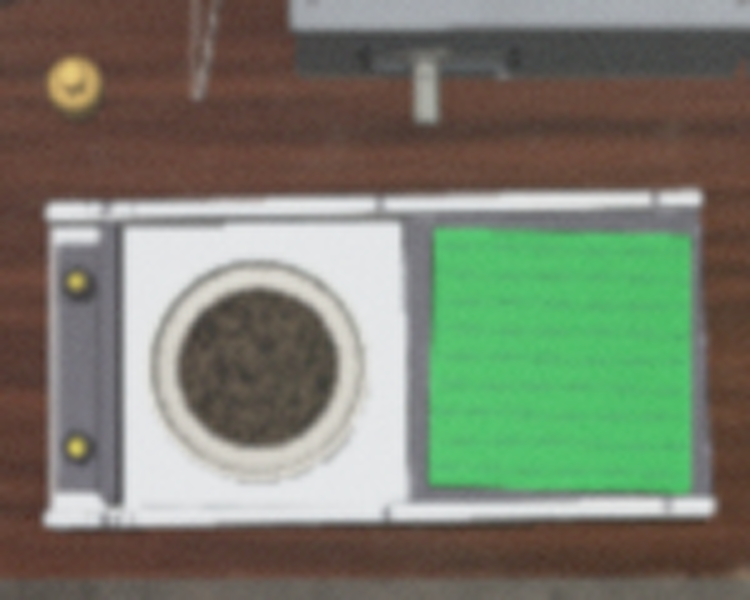

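View pics/topz2.png

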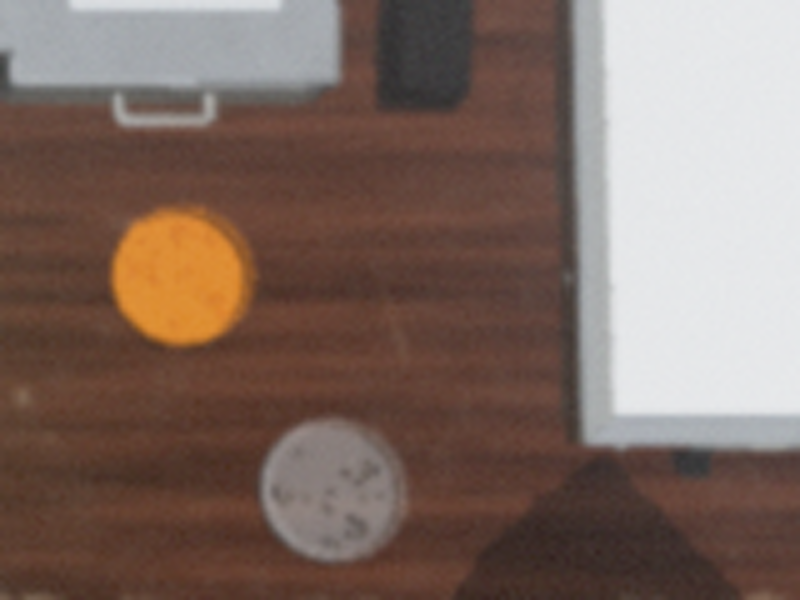

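View pics/scz.png

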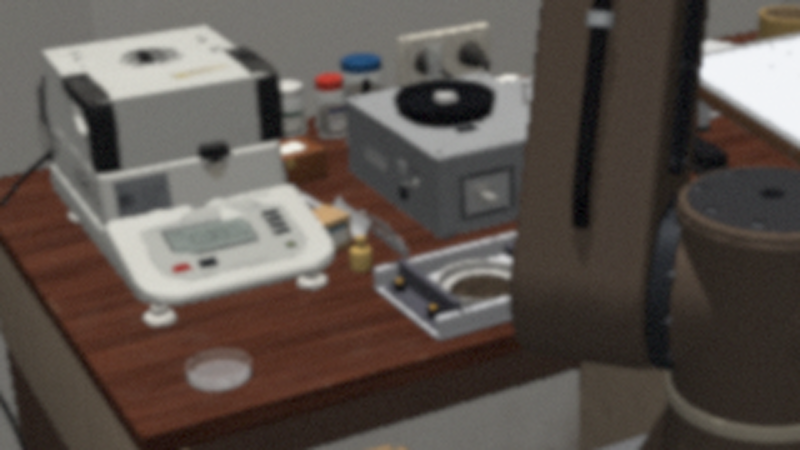

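Run:
```python
import pickle
from h import *
p=pickle.load(open("top0.pkl","rb"));s=pickle.load(open("scene0.pkl","rb"));w=pickle.load(open("wrist0.pkl","rb"))
C=lambda u,v,z: ray(p,250+u/5,205+v/5,z).round(4)
print("guide tops corners z24: TL,TR,BR,BL")
for q in [(46,211),(701,199),(714,507),(46,520)]: print(C(*q,.024))
print("guide inner? top guide lower edge", [C(*q,.024) for q in [(46,221),(701,208)]],"bottom guide upper",[C(*q,.024) for q in [(46,511),(714,498)]])
print("deck edge",C(404,220,.017),C(410,502,.017))
print("sheet",[C(*q,.023) for q in [(433,228),(693,234),(692,493),(429,486)]])
print("stop face",C(122,225,.032),C(122,505,.032),"bottom",C(122,225,.004))
print("pan", C(260,368,.016))
print("dish",ray(p,467,298,.013),ray(p,467.5,298,.006))
print("counter front base",C(300,75,0),C(740,75,0)); 
for z in(.08,.1,.12): print("counter front top",z,C(290,30,z),C(740,28,z))
print("weight",C(75,84,.037))
# knob
print("knob",C(427,122,.05))
print("balance front left/right base",ray(p,148,240,.0),ray(p,243,240,0.05))
R,t,f=cam(w); print("wrist cam",-R.T@t)
# counter corners in scene: crop coords /2.5+ (130,160)
S=lambda u,v:(130+u/2.5,160+v/2.5)
for x in[C(290,30,z) for z in(.08,.1,.12)]+[C(300,75,0)]: print(proj(s,x))
print("scene front-left top ~",S(437,157),"bottom",S(447,232))
```

```text
guide tops corners z24: TL,TR,BR,BL
[0.5322 0.0748 0.024 ]
[ 0.5374 -0.2108  0.024 ]
[ 0.4043 -0.2132  0.024 ]
[0.3984 0.0718 0.024 ]
guide inner? top guide lower edge [array([0.5278, 0.0747, 0.024 ]), array([ 0.5334, -0.2107,  0.024 ])] bottom guide upper [array([0.4022, 0.0719, 0.024 ]), array([ 0.4081, -0.2132,  0.024 ])]
deck edge [ 0.5293 -0.0817  0.017 ] [ 0.4066 -0.0838  0.017 ]
sheet [array([ 0.5248, -0.0942,  0.023 ]), array([ 0.5221, -0.2071,  0.023 ]), array([ 0.4102, -0.2041,  0.023 ]), array([ 0.4131, -0.0919,  0.023 ])]
stop face [0.5247 0.0406 0.032 ] [0.4044 0.0386 0.032 ] bottom [0.5292 0.0434 0.004 ]
pan [ 0.4644 -0.0189  0.016 ]
dish [ 0.42297616 -0.37441041  0.013     ] [ 0.42343122 -0.3774443   0.006     ]
counter front base [ 0.5982 -0.0353  0.    ] [ 0.5979 -0.2328  0.    ]
counter front top 0.08 [ 0.5998 -0.0333  0.08  ] [ 0.6003 -0.2214  0.08  ]
counter front top 0.1 [ 0.595  -0.0339  0.1   ] [ 0.5955 -0.2184  0.1   ]
counter front top 0.12 [ 0.5902 -0.0346  0.12  ] [ 0.5907 -0.2155  0.12  ]
weight [0.5861 0.0616 0.037 ]
knob [ 0.5664 -0.0912  0.05  ]
balance front left/right base [0.55272818 0.32849085 0.        ] [0.54353848 0.10643725 0.05      ]
wrist cam [ 0.21212347 -0.64517985  0.38427745]
[303.1686077  231.43652278]
[303.95419583 225.16430701]
[304.78334481 218.7970616 ]
[304.94828984 257.92247751]
scene front-left top ~ (304.8, 222.8) bottom (308.8, 252.8)
```

play_rows(deltas="0 0 0 0 0 -9.5; 0 0 0 0 0 -9.5; 0 0 0 0 0 -9.5; 0 0 0 0 0 -9.5; 0 0 0 0 0 -9.5; 0 0 0 0 0 -9.5; 0 0 0 0 0 -9.6; 0 0 0 0 0 0; 0 0 0 0 0 0", gripper=60)

```text
time: 1.98
position: [0.2794, -0.6144, 0.2266]
orientation: [[-1.0, -0.015, 0.0], [-0.015, 1.0, 0.0], [-0.0, 0.0, -1.0]]
contact_force: [-0.4, -0.2, -0.1]
width: 0.69
```

```bash
cat >> h.py <<'E'
def delta(s,target,yaw=None):
    R=np.array(s["orientation"]); d=R.T@(np.array(target)-s["position"])*1000
    print("t",round(s["time"],2),"pos",(np.array(s["position"])*1000).round(1),"F",np.array(s["contact_force"]).round(2),"M",np.array(s["moment"]).round(2),"w",round(s["width"]*87.6,1),"yawx",round(math.degrees(math.atan2(R[1,0],R[0,0])),2),"tilt",(R[:2,2]*57.3).round(2))
    print("tool delta mm",d.round(1))
E
python3 - <<'E'
from rig import arm
from h import *
delta(arm.sense(),[.4712,-.240,.2256])
E
```

```text
t 1.98 pos [ 279.4 -614.4  226.6] F [-0.37 -0.23 -0.05] M [ 0.03  0.1  -0.06] w 60.4 yawx -179.16 tilt [0. 0.]
tool delta mm [-197.3  371.6    1. ]
```

play_rows(deltas="-19.7 37.2 0 0 0 0; -19.7 37.2 0 0 0 0; -19.7 37.2 0 0 0 0; -19.7 37.2 0 0 0 0; -19.7 37.2 0 0 0 0; -19.7 37.2 0 0 0 0; -19.7 37.2 0 0 0 0; -19.7 37.2 0 0 0 0; -19.7 37.2 0 0 0 0; -19.7 37.2 0 0 0 0; 0 0 30 0 0 0; 0 0 30 0 0 0; 0 0 30 0 0 0; 0 0 20 0 0 0; 0 0 0 0 0 0; 0 0 0 0 0 0")

```text
time: 3.98
position: [0.4701, -0.2391, 0.1175]
orientation: [[-1.0, -0.017, 0.001], [-0.017, 1.0, -0.0], [-0.001, -0.0, -1.0]]
contact_force: [0.0, -0.1, 0.2]
width: 0.684
```

Run:
```python
from rig import arm,viewer
from h import *
import cv2,pickle
delta(arm.sense(),[.4712,-.240,.019])
for n in("wrist","top"):
    p=viewer.capture(n); cv2.imwrite(f"pics/{n}1.png",p["img"][:,:,::-1]); pickle.dump(p,open(n+"1.pkl","wb"))
```

```text
t 3.98 pos [ 470.1 -239.1  117.5] F [ 0.02 -0.08  0.17] M [0.07 0.08 0.01] w 59.9 yawx -179.0 tilt [ 0.06 -0.02]
tool delta mm [-0.9 -0.9 98.5]
```

View pics/wrist1.png

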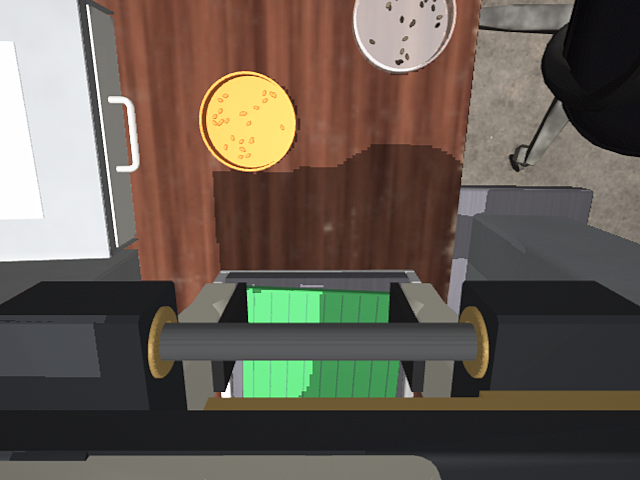

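View pics/top1.png

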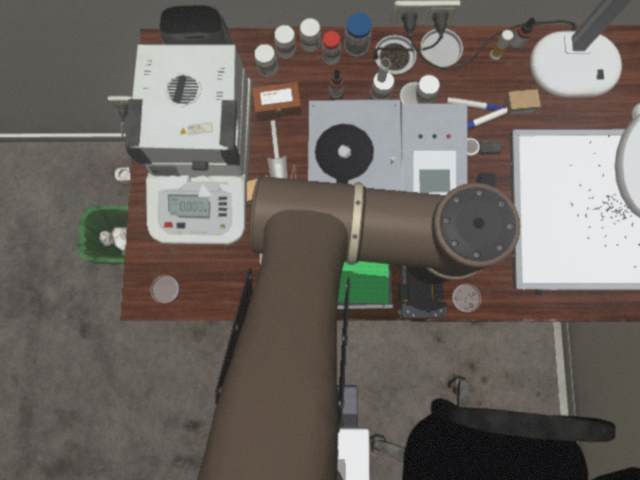

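Run:
```python
import pickle
from h import *
p=pickle.load(open("wrist1.pkl","rb"))
print("sheet trailing",ray(p,250,288,.023).round(4),ray(p,390,293,.023).round(4))
print("guide ends top",ray(p,224,272,.024).round(4),ray(p,412,272,.024).round(4))
print("dish rim bottom-edge, left,right",ray(p,402,74,.013).round(4),ray(p,354,15,.013).round(4),ray(p,457,15,.013).round(4))
```

```text
sheet trailing [ 0.5149 -0.2063  0.023 ] [ 0.4206 -0.2044  0.023 ]
guide ends top [ 0.5316 -0.2178  0.024 ] [ 0.4073 -0.2201  0.024 ]
dish rim bottom-edge, left,right [ 0.4208 -0.3431  0.013 ] [ 0.4512 -0.3746  0.013 ] [ 0.3912 -0.3757  0.013 ]
```

play_rows(deltas="-1 0 25 0 0 0; 0 0 25 0 0 0; 0 0 25 0 0 0; 0 0 15 0 0 0; 0 0 8.5 0 0 0; 0 0 0 0 0 0; 0 0 0 0 0 0")

```text
time: 4.95
position: [0.4712, -0.239, 0.0188]
orientation: [[-1.0, -0.019, 0.001], [-0.019, 1.0, -0.0], [-0.001, -0.0, -1.0]]
contact_force: [-0.9, -0.3, 0.4]
width: 0.682
```

Run:
```python
from rig import arm,viewer
from h import *
delta(arm.sense(),[.4712,-.215,.0188])
```

```text
t 4.95 pos [ 471.2 -239.    18.8] F [-0.94 -0.33  0.44] M [0.04 0.06 0.  ] w 59.8 yawx -178.94 tilt [ 0.07 -0.02]
tool delta mm [-0.5 24.   0. ]
```

play_rows(deltas="0 6 0 0 0 0; 0 6 0 0 0 0; 0 5 0 0 0 0; 0 4 0 0 0 0; 0 4 0 0 0 0; 0 5 0 0 0 0; 0 5 0 0 0 0; 0 5 0 0 0 0; 0 0 0 0 0 0; 0 0 0 0 0 0")

```text
time: 6.2
position: [0.4698, -0.1988, 0.018]
orientation: [[-1.0, -0.019, -0.0], [-0.019, 1.0, 0.0], [0.0, 0.0, -1.0]]
contact_force: [-0.5, 0.2, -0.6]
width: 0.684
```

Run:
```python
from rig import arm,viewer
from h import *
import cv2,pickle
delta(arm.sense(),[.4695,-.105,.0188])
for n in("wrist",):
    p=viewer.capture(n); cv2.imwrite(f"pics/{n}2.png",p["img"][:,:,::-1]); pickle.dump(p,open(n+"2.pkl","wb"))
```

```text
t 6.2 pos [ 469.8 -198.8   18. ] F [-0.46  0.18 -0.58] M [0.04 0.08 0.03] w 59.9 yawx -178.94 tilt [-0.  0.]
tool delta mm [-1.5 93.8 -0.8]
```

View pics/wrist2.png

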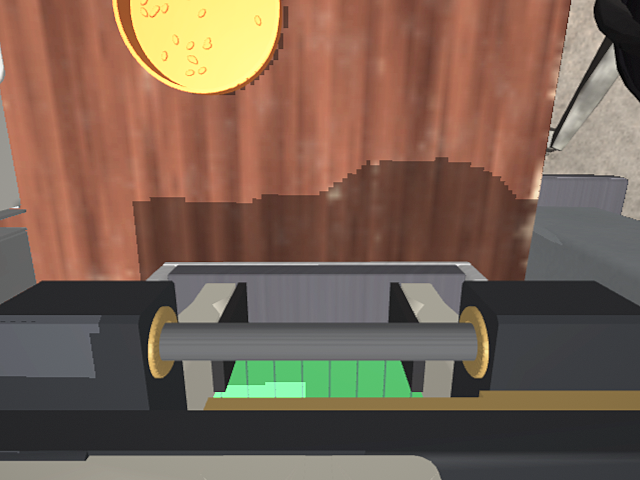

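play_rows(deltas="0 6 -0.7 0 0 0; 0 6 0 0 0 0; 0 6 0 0 0 0; 0 6 0 0 0 0; 0 6 0 0 0 0; 0 6 0 0 0 0; 0 6 0 0 0 0; 0 6 0 0 0 0; 0 6 0 0 0 0; 0 6 0 0 0 0; 0 6 0 0 0 0; 0 6 0 0 0 0; 0 6 0 0 0 0; 0 6 0 0 0 0; 0 6 0 0 0 0; 0 4 0 0 0 0; 0 4 0 0 0 0; 0 0 0 0 0 0; 0 0 0 0 0 0")

```text
time: 8.62
position: [0.4679, -0.1008, 0.0187]
orientation: [[-1.0, -0.018, -0.0], [-0.018, 1.0, 0.0], [0.0, 0.0, -1.0]]
contact_force: [0.5, 0.1, -0.1]
width: 0.685
```

Run:
```python
from rig import arm,viewer
from h import *
import cv2,pickle
delta(arm.sense(),[.4686,-.087,.0188])
for n in("wrist","top"):
    p=viewer.capture(n); cv2.imwrite(f"pics/{n}3.png",p["img"][:,:,::-1]); pickle.dump(p,open(n+"3.pkl","wb"))
delta(arm.sense(),[.4686,-.087,.0188])
```

```text
t 8.62 pos [ 467.9 -100.8   18.7] F [ 0.53  0.09 -0.09] M [ 0.01  0.14 -0.08] w 60.0 yawx -178.95 tilt [-0.01  0.01]
tool delta mm [-0.9 13.8 -0.1]
t 8.72 pos [ 467.9 -100.9   18.7] F [ 0.2  -0.2  -0.57] M [0.01 0.05 0.03] w 60.0 yawx -178.96 tilt [-0.01  0.  ]
tool delta mm [-0.9 13.9 -0.1]
```

View pics/top3.png

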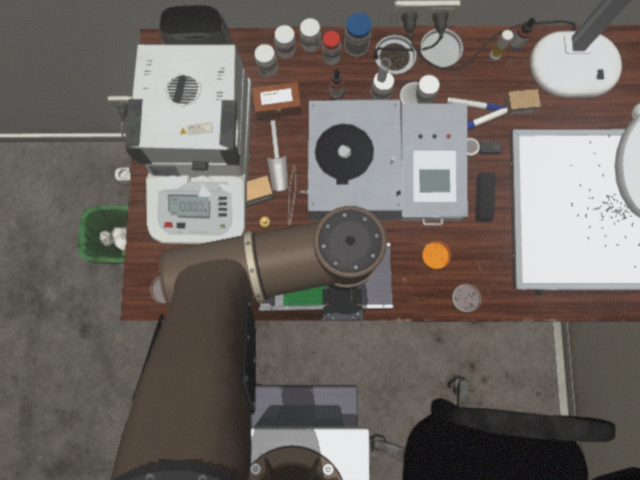

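View pics/wrist3.png

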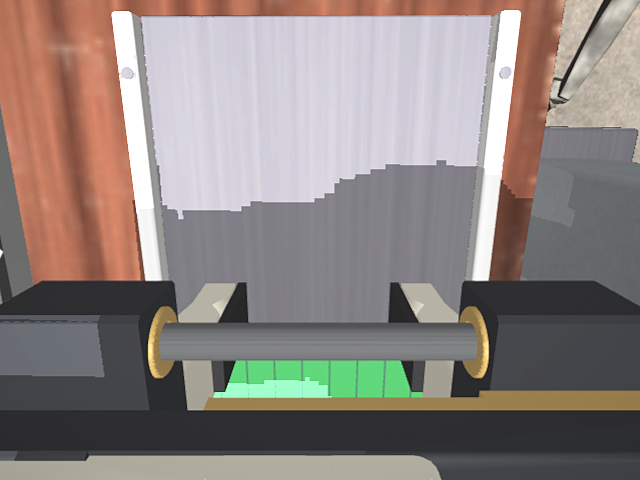

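play_rows(deltas="0 2 0 0 0 0; 0 2 0 0 0 0; 0 2 0 0 0 0; 0 1 0 0 0 0; 0 1 0 0 0 0; 0 0 0 0 0 0; 0 0 0 0 0 0")

```text
time: 9.6
position: [0.4679, -0.0928, 0.0188]
orientation: [[-1.0, -0.018, 0.0], [-0.018, 1.0, 0.0], [-0.0, 0.0, -1.0]]
contact_force: [-0.9, 0.9, -0.2]
width: 0.681
```

play_rows(deltas="0 1 0 0 0 0; 0 1 0 0 0 0; 0 0 0 0 0 0")

```text
time: 9.98
position: [0.4678, -0.0908, 0.0188]
orientation: [[-1.0, -0.019, -0.0], [-0.019, 1.0, -0.0], [0.0, -0.0, -1.0]]
contact_force: [-0.5, -0.9, -0.3]
width: 0.686
```

play_rows(deltas="0 1 0 0 0 0; 0 0 0 0 0 0")

```text
time: 10.22
position: [0.4678, -0.0898, 0.0188]
orientation: [[-1.0, -0.018, 0.0], [-0.018, 1.0, 0.0], [-0.0, 0.0, -1.0]]
contact_force: [-0.7, -0.1, -1.3]
width: 0.684
```

play_rows(deltas="0 1 0 0 0 0; 0 0 0 0 0 0")

```text
time: 10.48
position: [0.4678, -0.0888, 0.0188]
orientation: [[-1.0, -0.018, -0.0], [-0.018, 1.0, 0.0], [0.0, 0.0, -1.0]]
contact_force: [0.3, -1.4, 0.4]
width: 0.682
```

play_rows(deltas="0 1 0 0 0 0; 0 0 0 0 0 0")

```text
time: 10.72
position: [0.4677, -0.0878, 0.0188]
orientation: [[-1.0, -0.018, 0.0], [-0.018, 1.0, 0.0], [-0.0, 0.0, -1.0]]
contact_force: [0.2, 0.1, -0.3]
width: 0.683
```

play_rows(deltas="0 0.7 0 0 0 0; 0 0 0 0 0 0")

```text
time: 10.98
position: [0.4677, -0.0871, 0.0188]
orientation: [[-1.0, -0.018, 0.0], [-0.018, 1.0, 0.0], [-0.0, 0.0, -1.0]]
contact_force: [0.1, -1.5, 0.7]
width: 0.686
```

play_rows(deltas="0 0.7 0 0 0 0; 0 0 0 0 0 0")

```text
time: 11.22
position: [0.4677, -0.0864, 0.0188]
orientation: [[-1.0, -0.018, 0.0], [-0.018, 1.0, 0.0], [-0.0, 0.0, -1.0]]
contact_force: [-0.1, -0.6, -0.1]
width: 0.685
```

play_rows(deltas="0 0.7 0 0 0 0; 0 0 0 0 0 0")

```text
time: 11.48
position: [0.4677, -0.0857, 0.0187]
orientation: [[-1.0, -0.018, -0.0], [-0.018, 1.0, 0.0], [0.0, 0.0, -1.0]]
contact_force: [0.2, -1.1, 0.6]
width: 0.689
```

play_rows(deltas="0 0.7 0 0 0 0; 0 0 0 0 0 0")

```text
time: 11.72
position: [0.4677, -0.0851, 0.0188]
orientation: [[-1.0, -0.018, 0.0], [-0.018, 1.0, 0.0], [-0.0, 0.0, -1.0]]
contact_force: [-0.4, 0.2, 0.6]
width: 0.685
```

play_rows(deltas="0 0.5 0 0 0 0; 0 0 0 0 0 0")

```text
time: 11.98
position: [0.4677, -0.0845, 0.0188]
orientation: [[-1.0, -0.018, 0.0], [-0.018, 1.0, 0.0], [-0.0, 0.0, -1.0]]
contact_force: [0.1, -0.6, -0.4]
width: 0.68
```

play_rows(deltas="0 0.4 0 0 0 0; 0 0 0 0 0 0")

```text
time: 12.22
position: [0.4677, -0.0842, 0.0188]
orientation: [[-1.0, -0.018, -0.0], [-0.018, 1.0, -0.0], [0.0, -0.0, -1.0]]
contact_force: [-0.7, -0.6, 1.0]
width: 0.684
```

play_rows(deltas="0 0.5 0 0 0 0; 0 0 0 0 0 0")

```text
time: 12.48
position: [0.4677, -0.0837, 0.0188]
orientation: [[-1.0, -0.018, -0.0], [-0.018, 1.0, -0.0], [0.0, -0.0, -1.0]]
contact_force: [0.3, 0.0, -0.7]
width: 0.683
```

play_rows(deltas="0 0.5 0 0 0 0; 0 0 0 0 0 0")

```text
time: 12.72
position: [0.4676, -0.0832, 0.0188]
orientation: [[-1.0, -0.018, -0.0], [-0.018, 1.0, 0.0], [0.0, 0.0, -1.0]]
contact_force: [-0.2, -0.0, 0.8]
width: 0.682
```

play_rows(deltas="0 0.5 0 0 0 0; 0 0 0 0 0 0")

```text
time: 12.98
position: [0.4676, -0.0827, 0.0188]
orientation: [[-1.0, -0.018, -0.0], [-0.018, 1.0, -0.0], [0.0, -0.0, -1.0]]
contact_force: [0.6, 0.6, 0.3]
width: 0.686
```

play_rows(deltas="0 0.5 0 0 0 0; 0 0 0 0 0 0")

```text
time: 13.22
position: [0.4676, -0.0822, 0.0188]
orientation: [[-1.0, -0.018, -0.0], [-0.018, 1.0, 0.0], [0.0, 0.0, -1.0]]
contact_force: [0.6, -1.2, -0.4]
width: 0.686
```

play_rows(deltas="0 0.5 0 0 0 0; 0 0 0 0 0 0")

```text
time: 13.48
position: [0.4676, -0.0816, 0.0188]
orientation: [[-1.0, -0.019, -0.0], [-0.019, 1.0, -0.0], [0.0, -0.0, -1.0]]
contact_force: [-1.0, -0.8, 0.3]
width: 0.684
```

play_rows(deltas="0 0.5 0 0 0 0; 0 0 0 0 0 0")

```text
time: 13.72
position: [0.4676, -0.0812, 0.0187]
orientation: [[-1.0, -0.018, -0.0], [-0.018, 1.0, 0.0], [0.0, 0.0, -1.0]]
contact_force: [-0.2, -0.8, 0.5]
width: 0.685
```

play_rows(deltas="0 0.5 0 0 0 0; 0 0 0 0 0 0")

```text
time: 13.98
position: [0.4676, -0.0807, 0.0188]
orientation: [[-1.0, -0.018, 0.0], [-0.018, 1.0, 0.0], [-0.0, 0.0, -1.0]]
contact_force: [0.3, -0.5, 0.2]
width: 0.687
```

play_rows(deltas="0 0.5 0 0 0 0; 0 0 0 0 0 0")

```text
time: 14.22
position: [0.4676, -0.0802, 0.0188]
orientation: [[-1.0, -0.018, -0.0], [-0.018, 1.0, -0.0], [0.0, -0.0, -1.0]]
contact_force: [0.5, -0.8, 0.3]
width: 0.689
```

play_rows(deltas="0 0.5 0 0 0 0; 0 0 0 0 0 0")

```text
time: 14.48
position: [0.4677, -0.0799, 0.0188]
orientation: [[-1.0, -0.019, 0.0], [-0.019, 1.0, -0.0], [-0.0, -0.0, -1.0]]
contact_force: [1.6, -4.2, -0.0]
width: 0.683
```

play_rows(deltas="0 0.5 0 0 0 0; 0 0 0 0 0 0")

```text
time: 14.72
position: [0.4676, -0.0797, 0.0188]
orientation: [[-1.0, -0.019, -0.0], [-0.019, 1.0, -0.001], [0.0, -0.001, -1.0]]
contact_force: [1.7, -9.2, -0.1]
width: 0.685
```

Run:
```python
from rig import arm,viewer
from h import *
import cv2,pickle
for n in("scene","top"):
    p=viewer.capture(n); im=p["img"][:,:,::-1]; 
    c=im[220:320,240:400] if n=="top" else im[220:320,240:400]
    cv2.imwrite(f"pics/{n}4.png",cv2.resize(c,None,fx=5,fy=5,interpolation=cv2.INTER_CUBIC)); pickle.dump(p,open(n+"4.pkl","wb"))
delta(arm.sense(),[.4686,-.087,.0188])
```

```text
t 14.82 pos [467.6 -79.7  18.8] F [ 2.32 -7.6  -1.1 ] M [-2.89 -0.58  0.08] w 60.1 yawx -178.94 tilt [-0.   -0.04]
tool delta mm [-0.8 -7.3  0.1]
```

View pics/top4.png

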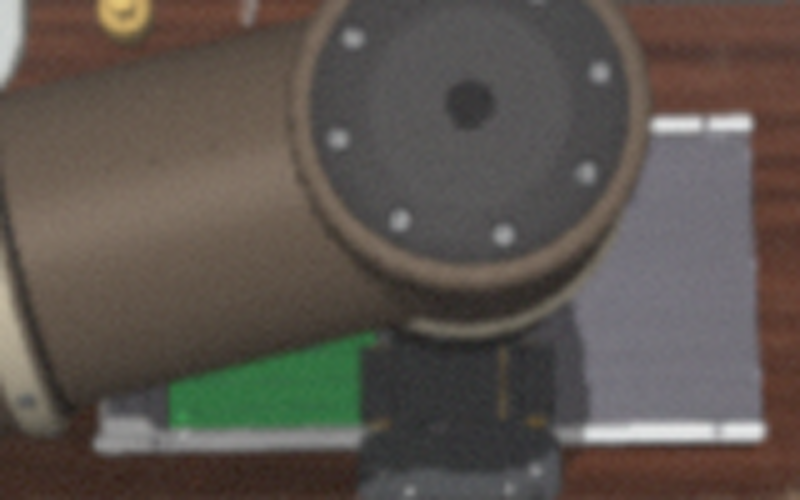

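View pics/scene4.png

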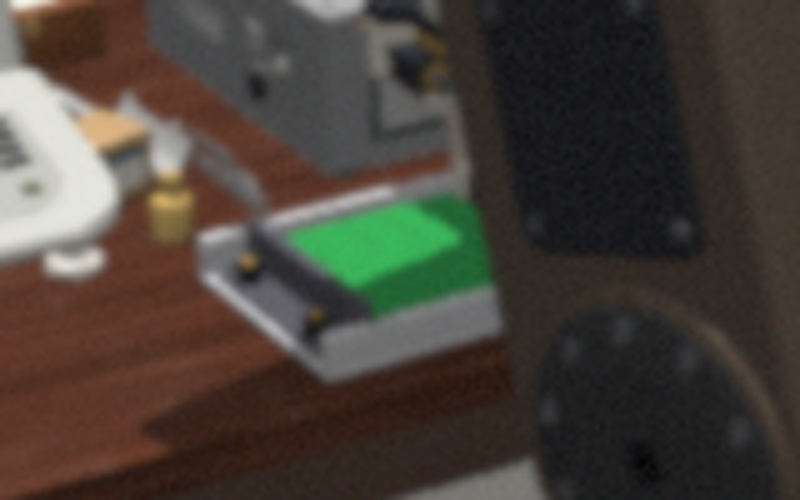

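play_rows(deltas="0 -0.5 0 0 0 0; 0 -2 0 0 0 0; 0 -6 0 0 0 0; 0 -8 0 0 0 0; 0 0 -20 0 0 0; 0 0 -30 0 0 0; 0 -20 -40 0 0 0; 0 -40 -40 0 0 0; 0 -50 -20 0 0 0; 0 -50 0 0 0 0; 0 0 0 0 0 0; 0 0 0 0 0 0", gripper=87)

```text
time: 16.32
position: [0.4702, -0.2559, 0.1683]
orientation: [[-1.0, -0.017, -0.001], [-0.017, 1.0, 0.0], [0.001, 0.0, -1.0]]
contact_force: [-0.7, -0.1, 0.0]
width: 0.989
```

Run:
```python
from rig import arm,viewer,models
from h import *
import cv2,pickle
for n in("wrist","top"):
    p=viewer.capture(n); im=p["img"][:,:,::-1]; 
    cv2.imwrite(f"pics/{n}5.png",im); pickle.dump(p,open(n+"5.pkl","wb"))
    if n=="wrist":
        for r in models.search_frame("dish_seed",p): print(r)
        for r in models.silhouettes("dish_seed",p): 
            q=r["pixels"]; import numpy as np; y,x=np.nonzero(q); print(r["confidence"],x.min(),x.max(),y.min(),y.max())
delta(arm.sense(),[.4215,-.3745,.15])
```

```text
{'position': [0.4232, -0.376, 0.0014], 'confidence': 0.94}
{'position': [0.5227, -0.3184, 0.0024], 'confidence': 0.66}
0.95 345 429 14 104
0.81 219 298 104 184
t 16.52 pos [ 470.9 -254.8  168.7] F [ 0.56 -0.28 -0.44] M [0.08 0.04 0.  ] w 86.9 yawx -178.87 tilt [-0.    0.01]
tool delta mm [  51.8 -118.7   18.7]
```

View pics/top5.png

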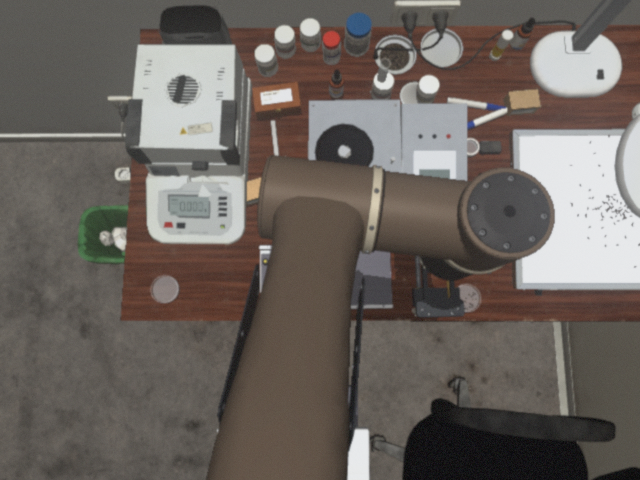

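View pics/wrist5.png

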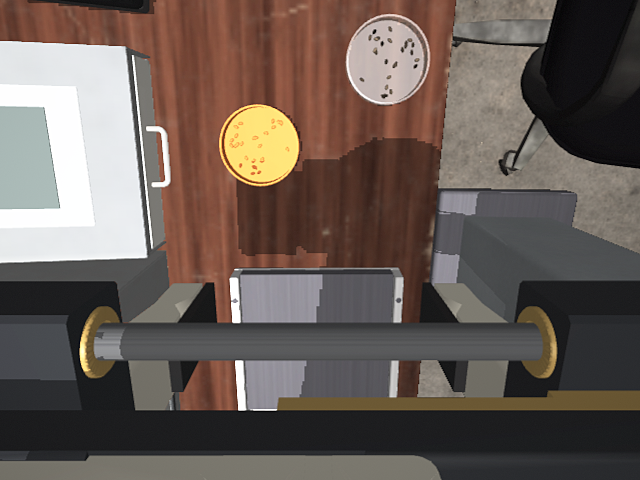

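Run:
```python
import pickle
from h import *
p=pickle.load(open("wrist5.pkl","rb"))
for z in(0.0,.013): print(z,[ray(p,*q,z).round(4) for q in[(345,60),(429.5,60),(388,14),(388,104.5)]])
print(proj(p,[.422,-.375,.013]),proj(p,[.422,-.345,.013]),proj(p,[.422,-.405,.013]),proj(p,[.452,-.375,.013]),proj(p,[.392,-.375,.013]))
```

```text
0.0 [array([ 0.4515, -0.3761,  0.    ]), array([ 0.3886, -0.3772,  0.    ]), array([ 0.4215, -0.4074,  0.    ]), array([ 0.4175, -0.3452,  0.    ])]
0.013 [array([ 0.4523, -0.3743,  0.013 ]), array([ 0.3919, -0.3753,  0.013 ]), array([ 0.4235, -0.4043,  0.013 ]), array([ 0.4196, -0.3446,  0.013 ])]
[387.40273534  59.67951038] [384.79667693 103.84242225] [390.16042964  12.94693911] [345.48109507  58.90432304] [429.28276151  60.45392823]
```

play_rows(deltas="12 -30 10 0 0 0; 13 -30 20 0 0 0; 13 -30 20 0 0 0; 13 -29 20 0 0 0; 0 0 20 0 0 0; 0 0 0 0 0 0; 0 0 0 0 0 0", gripper=87)

```text
time: 17.4
position: [0.4228, -0.3752, 0.0795]
orientation: [[-1.0, -0.02, 0.001], [-0.02, 1.0, -0.001], [-0.001, -0.001, -1.0]]
contact_force: [0.9, 0.5, 0.9]
width: 0.995
```

Run:
```python
from rig import arm,viewer,models
from h import *
import cv2,pickle
for n in("wrist","top"):
    p=viewer.capture(n); im=p["img"][:,:,::-1]; 
    cv2.imwrite(f"pics/{n}6.png",im); pickle.dump(p,open(n+"6.pkl","wb"))
delta(arm.sense(),[.422,-.3745,.005])
```

```text
t 17.5 pos [ 423.  -375.3   79.9] F [ 0.09  0.61 -0.16] M [ 0.01  0.1  -0.01] w 86.9 yawx -178.87 tilt [ 0.09 -0.05]
tool delta mm [ 1.1  0.9 74.9]
```

View pics/top6.png

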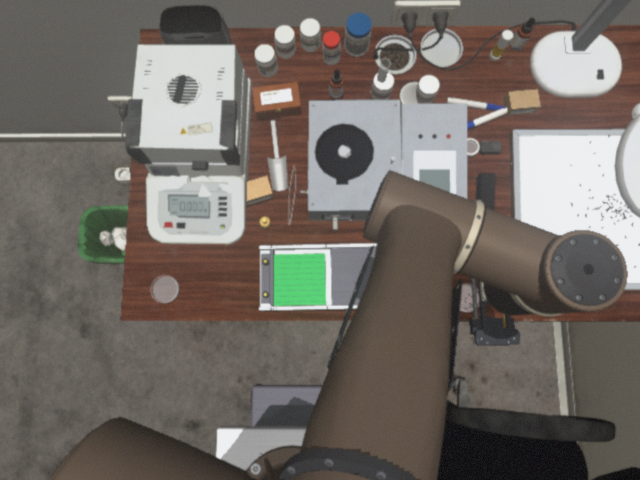

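View pics/wrist6.png

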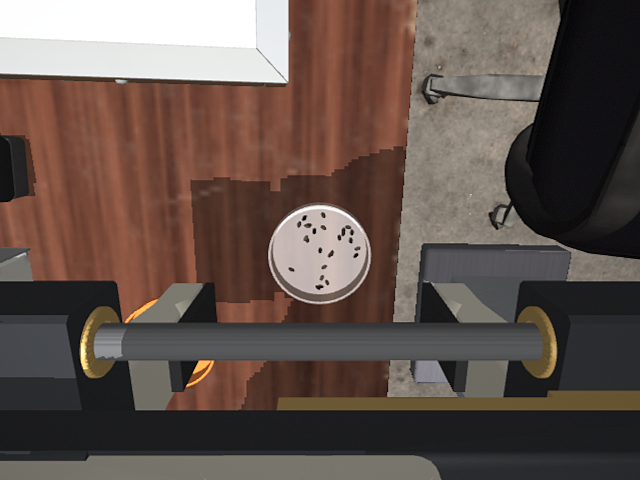

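Run:
```python
import pickle,cv2
from h import *
p=pickle.load(open("wrist6.pkl","rb"))
print([ray(p,*q,.013).round(4) for q in[(268,254),(371,254),(320,203),(319,304)]])
p=pickle.load(open("top6.pkl","rb"));im=p["img"]
hsv=cv2.cvtColor(im,cv2.COLOR_RGB2HSV); m=((hsv[:,:,0]>45)&(hsv[:,:,0]<80)&(hsv[:,:,1]>120)).astype('uint8'); m[:230]=0;m[320:]=0;m[:,:250]=0;m[:,400:]=0
c=max(cv2.findContours(m,0,1)[0],key=cv2.contourArea); r=cv2.minAreaRect(c); print(r, ray(p,*r[0],.022).round(4),[ray(p,*q,.022).round(4) for q in cv2.boxPoints(r)])
cv2.imwrite("pics/topz6.png",cv2.resize(im[230:320,250:400,::-1],None,fx=5,fy=5,interpolation=cv2.INTER_CUBIC))
```

```text
[array([ 0.4516, -0.3757,  0.013 ]), array([ 0.3915, -0.3769,  0.013 ]), array([ 0.4219, -0.4065,  0.013 ]), array([ 0.4212, -0.3446,  0.013 ])]
((298.9999694824219, 279.0), (49.99999237060547, 49.99999237060547), 90.0) [ 0.4629 -0.0127  0.022 ] [array([0.5175, 0.0423, 0.022 ]), array([ 0.5175, -0.0667,  0.022 ]), array([ 0.4093, -0.0667,  0.022 ]), array([0.4091, 0.0405, 0.022 ])]
```

View pics/topz6.png

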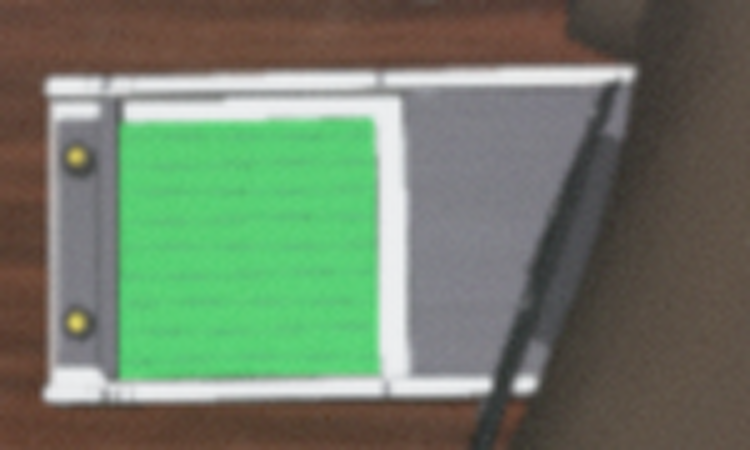

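Run:
```python
import pickle
from h import *
p=pickle.load(open("top6.pkl","rb"))
C=lambda u,v:ray(p,250+u/5,230+v/5,.022).round(4)
print(C(121,120),C(374,117),C(380,378),C(120,380),C(248.7,249))
```

```text
[0.5175 0.0419 0.022 ] [ 0.5188 -0.0685  0.022 ] [ 0.4059 -0.0709  0.022 ] [0.4049 0.0404 0.022 ] [ 0.4611 -0.0143  0.022 ]
```

play_rows(deltas="1 0.3 20 0 0 0; 0 0 20 0 0 0; 0 0 20 0 0 0; 0 0 10 0 0 0; 0 0 5 0 0 0; 0 0 0 0 0 0; 0 0 0 0 0 0")

```text
time: 18.38
position: [0.4215, -0.3755, 0.0044]
orientation: [[-1.0, -0.019, 0.001], [-0.019, 1.0, -0.0], [-0.001, -0.001, -1.0]]
contact_force: [0.5, 0.1, -0.5]
width: 0.994
```

play_rows(deltas="0 0 0 0 0 0; 0 0 0 0 0 0; 0 0 0 0 0 0; 0 0 0 0 0 0; 0 0 0 0 0 0; 0 0 0 0 0 0; 0 0 0 0 0 0; 0 0 0 0 0 0", gripper=50, grip_force=12)

```text
time: 19.38
position: [0.4211, -0.3753, 0.0038]
orientation: [[-1.0, -0.018, 0.0], [-0.018, 1.0, -0.0], [-0.0, -0.0, -1.0]]
contact_force: [0.0, 0.1, 2.8]
width: 0.672
```

play_rows(deltas="0 0 -5 0 0 0; 0 0 -10 0 0 0; 0 0 -20 0 0 0; 0 0 -30 0 0 0; 0 0 -30 0 0 0; 0 0 0 0 0 0; 0 0 0 0 0 0")

```text
time: 20.25
position: [0.4208, -0.3751, 0.0989]
orientation: [[-1.0, -0.018, 0.0], [-0.018, 1.0, 0.0], [-0.0, 0.0, -1.0]]
contact_force: [0.0, 0.4, -1.1]
width: 0.672
```

Run:
```python
from rig import arm,viewer,models
from h import *
import cv2,pickle
for n in("wrist",):
    p=viewer.capture(n); im=p["img"][:,:,::-1]; 
    cv2.imwrite(f"pics/{n}7.png",im); pickle.dump(p,open(n+"7.pkl","wb"))
delta(arm.sense(),[.4615,-.0143,.100])
```

```text
t 20.3 pos [ 420.6 -375.    98.4] F [ 0.3  -0.3   0.14] M [ 0.02  0.14 -0.02] w 58.8 yawx -178.96 tilt [-0.03  0.03]
tool delta mm [-47.5 359.9  -1.4]
```

View pics/wrist7.png

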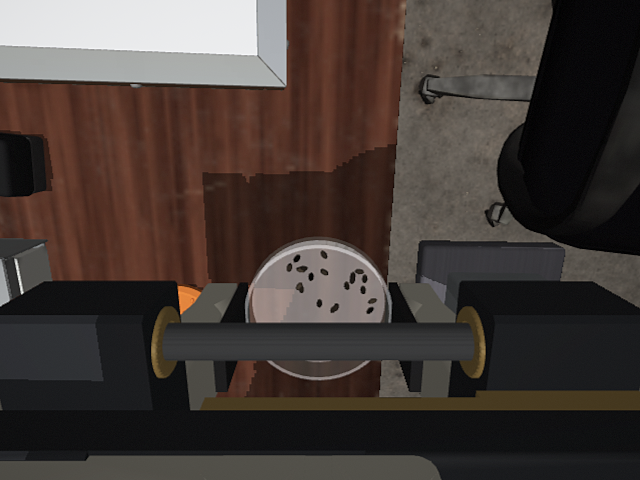

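Run:
```python
import pickle
from h import *
p=pickle.load(open("wrist7.pkl","rb"))
z=.1076
for q in[(317,237),(317,381),(246,308),(391,308)]: print(q,ray(p,*q,z).round(4),ray(p,*q,z-.013).round(4))
print(proj(p,[.4206,-.375,z]),proj(p,[.4206,-.405,z]),proj(p,[.4206,-.345,z]))
```

```text
(317, 237) [ 0.4212 -0.4073  0.1076] [ 0.4212 -0.4037  0.0946]
(317, 381) [ 0.4201 -0.3437  0.1076] [ 0.42   -0.3346  0.0946]
(246, 308) [ 0.4493 -0.3771  0.1076] [ 0.4518 -0.3709  0.0946]
(391, 308) [ 0.3909 -0.3782  0.1076] [ 0.3883 -0.3721  0.0946]
[317.19468828 314.04462799] [318.58170961 242.91490954] [315.93957079 378.4100069 ]
```

play_rows(deltas="-2 15 0 0 0 0; -4 30 0 0 0 0; -5 35 0 0 0 0; -5 35 0 0 0 0; -5 40 0 0 0 0; -5 40 0 0 0 0; -5 40 0 0 0 0; -5 40 0 0 0 0; -5 35 0 0 0 0; -4 30 0 0 0 0; -2.5 20 0 0 0 0; 0 0 0 0 0 0; 0 0 0 0 0 0; 0 0 0 0 0 0")

```text
time: 22.05
position: [0.4615, -0.015, 0.0986]
orientation: [[-1.0, -0.018, -0.001], [-0.018, 1.0, -0.0], [0.001, -0.0, -1.0]]
contact_force: [0.5, -0.2, 0.2]
width: 0.669
```

play_rows(deltas="0 0.5 20 0 0 0; 0 0 20 0 0 0; 0 0 15 0 0 0; 0 0 8 0 0 0; 0 0 4 0 0 0; 0 0 0 0 0 0; 0 0 0 0 0 0")

```text
time: 22.92
position: [0.4622, -0.0139, 0.0322]
orientation: [[-1.0, -0.018, 0.001], [-0.018, 1.0, 0.0], [-0.001, 0.0, -1.0]]
contact_force: [0.2, -0.4, -0.3]
width: 0.667
```

Run:
```python
from rig import arm,viewer,models
from h import *
import cv2,pickle
p=viewer.capture("wrist"); cv2.imwrite("pics/wrist8.png",p["img"][:,:,::-1])
delta(arm.sense(),[.4615,-.0143,.0258])
```

```text
t 22.98 pos [462.2 -13.9  32.2] F [ 0.17  0.14 -0.64] M [-0.    0.07 -0.02] w 58.7 yawx -178.94 tilt [0.05 0.02]
tool delta mm [ 0.7 -0.4  6.4]
```

View pics/wrist8.png

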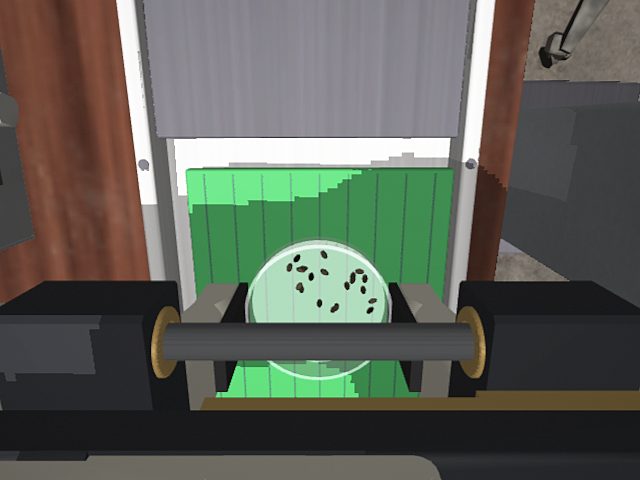

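play_rows(deltas="0.3 0 2 0 0 0; 0 0 1.5 0 0 0; 0 0 1 0 0 0; 0 0 0 0 0 0")

```text
time: 23.48
position: [0.4615, -0.014, 0.0271]
orientation: [[-1.0, -0.018, -0.0], [-0.018, 1.0, -0.0], [0.0, -0.0, -1.0]]
contact_force: [-0.6, 0.3, -0.5]
width: 0.671
```

play_rows(deltas="0 0 0.5 0 0 0; 0 0 0 0 0 0")

```text
time: 23.72
position: [0.4616, -0.014, 0.0267]
orientation: [[-1.0, -0.018, -0.0], [-0.018, 1.0, 0.0], [0.0, 0.0, -1.0]]
contact_force: [0.1, -0.4, -0.6]
width: 0.666
```

play_rows(deltas="0 0 0.5 0 0 0; 0 0 0 0 0 0")

```text
time: 23.98
position: [0.4616, -0.014, 0.0262]
orientation: [[-1.0, -0.018, -0.0], [-0.018, 1.0, 0.0], [0.0, 0.0, -1.0]]
contact_force: [0.9, 0.4, -1.5]
width: 0.667
```

play_rows(deltas="0 0 0.4 0 0 0; 0 0 0 0 0 0")

```text
time: 24.22
position: [0.4616, -0.014, 0.0259]
orientation: [[-1.0, -0.018, 0.0], [-0.018, 1.0, -0.0], [-0.0, -0.0, -1.0]]
contact_force: [-0.3, -0.2, 1.0]
width: 0.673
```

play_rows(deltas="0 0 0.3 0 0 0; 0 0 0 0 0 0")

```text
time: 24.48
position: [0.4616, -0.014, 0.0258]
orientation: [[-1.0, -0.019, 0.0], [-0.019, 1.0, -0.0], [-0.0, -0.0, -1.0]]
contact_force: [-1.8, 1.1, 3.2]
width: 0.669
```

play_rows(deltas="0 0 0 0 0 0; 0 0 0 0 0 0; 0 0 0 0 0 0; 0 0 0 0 0 0", gripper=67)

```text
time: 24.98
position: [0.4616, -0.014, 0.0255]
orientation: [[-1.0, -0.018, -0.0], [-0.018, 1.0, -0.0], [0.0, -0.0, -1.0]]
contact_force: [0.1, 1.1, 0.2]
width: 0.766
```

play_rows(deltas="0 0 -4 0 0 0; 0 0 -8 0 0 0; 0 0 -20 0 0 0; 0 0 -30 0 0 0; 0 0 -40 0 0 0; 0 0 -40 0 0 0; 0 -40 0 0 0 0; 0 -50 0 0 0 0; 0 -60 0 0 0 0; 0 -60 0 0 0 0; 0 -60 0 0 0 0; 0 -60 0 0 0 0; 0 -40 0 0 0 0; 0 0 0 0 0 0; 0 0 0 0 0 0")

```text
time: 26.85
position: [0.468, -0.3838, 0.1677]
orientation: [[-1.0, -0.018, -0.0], [-0.018, 1.0, 0.0], [0.0, 0.0, -1.0]]
contact_force: [0.0, 0.6, 0.3]
width: 0.763
```

Run:
```python
from rig import arm,viewer,models
from h import *
import cv2,pickle
p=viewer.capture("top"); im=p["img"];cv2.imwrite("pics/top9.png",im[:,:,::-1]); pickle.dump(p,open("top9.pkl","wb"))
cv2.imwrite("pics/topz9.png",cv2.resize(im[230:320,250:400,::-1],None,fx=5,fy=5,interpolation=cv2.INTER_CUBIC))
for r in models.silhouettes("dish_seed",p):
    y,x=r["pixels"].nonzero(); print(r["confidence"],x.min(),x.max(),y.min(),y.max(),x.mean(),y.mean(),ray(p,x.mean(),y.mean(),.028).round(4))
s=viewer.capture("scene"); cv2.imwrite("pics/scene9.png",cv2.resize(s["img"][200:340,130:400,::-1],None,fx=2.9,fy=2.9,interpolation=cv2.INTER_CUBIC))
delta(arm.sense(),[.4615,-.0143,.0258])
```

```text
0.9 285 311 265 292 298.1049180327869 278.5065573770492 [ 0.4633 -0.0111  0.028 ]
0.47 274 325 254 305 299.06740442655934 279.9195171026157 [ 0.4603 -0.0132  0.028 ]
t 27.0 pos [ 468.6 -383.   168.1] F [ 1.55 -0.86 -0.02] M [ 0.05  0.1  -0.03] w 66.8 yawx -178.87 tilt [ 0.03 -0.01]
tool delta mm [-1.000e-01  3.688e+02  1.422e+02]
```

View pics/top9.png

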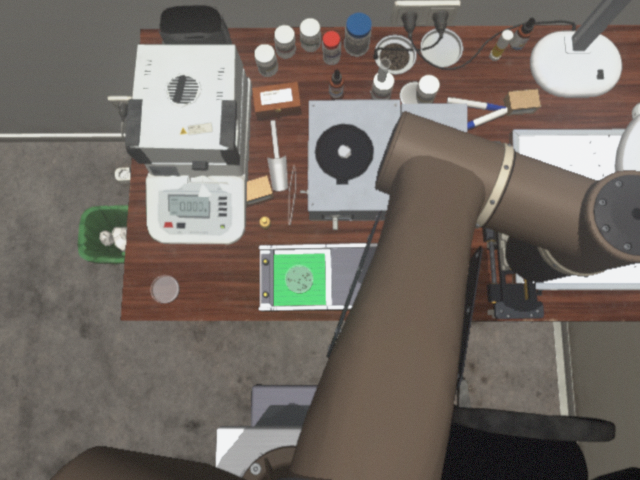

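View pics/topz9.png

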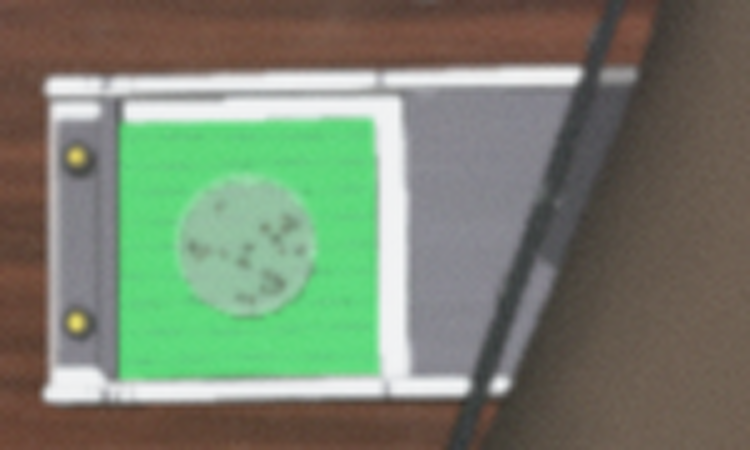

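View pics/scene9.png

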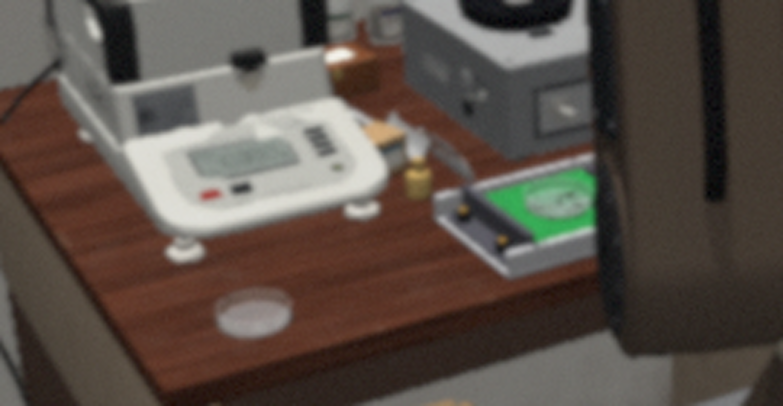

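Run:
```python
from rig import job
print(job.hand_in())
```

```text
the job is handed in; nothing more can be done
None
```

The separator sheet is against the end stop, the seed dish stands in the middle of it, and the job was handed in at about 27 s of the 59 s allowed.

- **Sheet:** I slid it off the deck with both fingertips on its rear edge, then felt for the stop in 0.5 mm steps. Contact came at 4.2 N. The next small step, already on its way, raised it to about 8–9 N, above the 3 N needed. I backed off at once. In the top view afterwards the sheet's front edge looked flush and square to the stop, with its middle at about tray x = 68 mm.
- **Dish:** I gripped the seed dish at 12 N, lowered it until it touched at about 3 N, then released and withdrew. The last pictures show it upright and within about 2 mm of the sheet's middle. The arm was clear and touching nothing.
- **Other things:** The empty dish and the brass weight look unmoved in the last pictures. The arm hid the board eraser and the orange dish there. The arm's path stayed well clear of the eraser. The gripper passed above the orange dish with clearance.

One reading disagreed slightly. The network's best outline of the dish on the sheet covered only part of it, and put its middle about 3–4 mm from the sheet's middle. My reading of the enlarged picture did not bear that out.

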